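# Switch on the balance, shut its draught shield and tare the beaker

### The job

Get the laboratory balance ready for weighing into the beaker that stands on its pan: with the closed fingertips press its ON key (the small round key at the left end of the key row, as seen by someone facing the panel) fully down and let it come up again, then push the glass sliding top of the draught shield fully shut by its handle, gently and without gripping it, and only then press the TARE key (the wide bar at the right end of the row) fully down and let it come up. Do not press the two small square keys between them, do not touch or shift the beaker, and leave the dropper bottle, the capped bottle and the paper cup beside the balance where they stand.

Things in the scene. Friction and masses are not known exactly. Their poses are not given: they have to be found in the camera images.
- balance: White balance, fixed, 205 mm wide (y), 320 deep (x). Origin: centre of its underside; x points front to rear, y to its left seen from the front. Front panel slopes down to the user by 11 degrees (64 to 42 mm high), key row 125 mm before the origin. Behind it a glass draught shield: walls from x -40 to +135 mm, 175 mm wide, top edge 146 mm above the bench; pan and beaker inside.
- on_key_top (a point): Centre of the top of the ON key: round, 20 mm across, standing 7 mm out of the panel, left end of the row (76 mm left of the balance's middle).
- on_key (a joint): Spring key, slides square to the sloping panel; joint in m, 0 = up, 0.004 = fully down. It starts to give at about 2 N, is fully down at about 4.5 N, and springs up again when let go.
- tare_key_top (a point): Centre of the top of the TARE key: a bar 54 mm wide (balance y) by 20 mm, standing 7 mm out of the panel, right end of the row (62 mm right of the middle).
- tare_key (a joint): Spring key, slides square to the sloping panel; joint in m, 0 = up, 0.004 = fully down. It starts to give at about 2 N, is fully down at about 4.5 N, and springs up again when let go.
- unit_key_top (a point): Centre of the top of a small square key, 13 by 13 mm, standing 7 mm out, 34 mm left of the middle; not to be pressed.
- unit_key (a joint): Spring key, slides square to the sloping panel; joint in m, 0 = up, 0.004 = fully down. It starts to give at about 2 N, is fully down at about 4.5 N, and springs up again when let go. Not to be pressed.
- print_key_top (a point): Centre of the top of a small square key, 13 by 13 mm, standing 7 mm out, on the middle of the row; not to be pressed.
- print_key (a joint): Spring key, slides square to the sloping panel; joint in m, 0 = up, 0.004 = fully down. It starts to give at about 2 N, is fully down at about 4.5 N, and springs up again when let go. Not to be pressed.
- shield_handle (a point): Centre of the upright grip strip on the sliding glass top: 70 mm wide (balance y), 10 mm thick (balance x), rising 24 mm above the glass, whose face is 148 mm above the bench; this point is 12 mm above the glass. The glass reaches 20 mm in front of the strip and 152 mm behind it. Pushed towards the balance's front (its -x) to shut.
- shield_top (a joint): Sliding glass top, in m: 0 = fully shut (end stop), positive = slid open towards the rear, at most 0.10. Starts 0.055 to 0.095 open. Slides with about 1.5 N of friction and stays where it is left.
- beaker: Small empty glass beaker, 50 mm across, 54 mm high, on the pan inside the shield (its rim 128 mm above the bench, 15 mm below the underside of the sliding top). Origin: centre of its underside. Not to be touched.
- dropper: Green glass dropper bottle with rubber bulb, 29 mm across, 96 mm high, beside the balance. Origin: centre of its underside. Leave alone.
- bottle: Clear glass bottle with a black cap, 52 mm across, 115 mm high, beside the balance. Origin: centre of its underside. Leave alone.
- cup: White paper cup, 72 mm across, 85 mm high, beside the balance. Origin: centre of its underside. Leave alone.

How it is judged:
By the outcome, as a careful person would: the job done as asked, in the order asked, and still so for the second after the job is handed in, with the robot touching nothing.
It also fails if it takes over 48 s, if anything falls off the work surface, if the arm or the gripper's body presses on something with over 40 N, if the wrist force passes 120 N, or if a joint passes its speed limit or range.

### The arm

A 6-joint arm with a two-finger parallel gripper is mounted at the origin on the work surface. World frame = base frame: x ahead of the robot, y to its left, z up, the work surface at z = 0. Lengths are in m, angles in degrees, forces in N, time in s.
With the tool pointing down it reaches from about 0.3 to 0.75 m from the base axis. Payload 8.5 kg.
Tool frame: the origin (TCP) lies at the very end of the fingers, on their centre line; the grasp point (between the pads) lies 19 mm behind it (env.pinch_z is the distance from the TCP to the grasp point, in m); z points along the fingers, y is the line along which they close (so a half turn about z gives the same grasp; the last joint's range is limited). The gripper opens to 85 mm and grips with 20 to 120 N. Pads are 22 mm wide; open, the fingers measure 114 mm over their backs; the gripper's body (76 mm by 85 mm) begins 54 mm behind the grasp point. The pads swing forward as they close: fully open they stand 13 mm farther back than shut.
Start: joints at [58.826, 21.807, 74.336, -0, 83.858, -12.336], TCP at [0.178, 0.521, 0.231] pointing down, gripper open.
Joint ranges: [-178.18, 178.18], [-50.72, 133.34], [12.68, 142.11], [-81.47, 261.47], [9.98, 163.14], [-165.26, 165.26]. Speed limits (degrees/s): [136.94, 136.94, 180, 180, 180, 180].

### API

Orientations are given as a 3x3 rotation matrix whose columns are the frame's x, y, z axes.
In Python, from rig import env, viewer gives the robot as it stands.
- The arm moves only by the tool drive_tool, never from a script. Its argument "series" is a list of rows, each a list of 3 entries, a list of its own where there are three numbers: the shift along the tool's x, y, z in m, then the turn about the tool's z in degrees, then the finger opening in m, from 0 to 0.0854. A call has 1 to 20 rows; each row is the pose to reach, as a shift and turn from the pose commanded when the call began, along the tool's axes at that moment; what a row does not reach only later rows make up. A row lasts 1/10 s, in which the tool goes at most 50 mm and 8.59 degrees, less where a joint would pass 70% of its speed; a pose out of reach is approached as far as the arm can. A call with a gripper value outside its range is refused whole. The fingers move at their own pace and stop on an object; "newtons" is the grip in N (left out, the last holds). Time passes only in rows, so rows that repeat a pose let the fingers close. It gives the time, the measured TCP pose, the force, the opening and the grip force at its end, in the units of the state.
- env.observe(): the state, without advancing time (a new reading comes with each control period).
- viewer.get_image(name): name is "side" or "top" or "wrist"; returns a dict with "img" (480x640x3 uint8, red, green, blue), "depth" (480x640 float32, m along the optical axis (not along the pixel's ray), 0 where there is no reading), "camera_matrix" (3x3 intrinsics, pixels), "rvec" (rotation vector, rad) and "tvec" (3), from world to camera coordinates, as OpenCV has them. Camera axes: x right, y down, z forward; pixel columns grow to the right and rows downward; lengths in m; the calibration is good to about 2 mm. The wrist camera is an equidistant fisheye: a pixel r from the principal point sees the ray r / f radians off the axis. A picture is of the moment at which its call begins.
- env.close_job(): hands the job in; it is judged then, once.
The state is a dict: "time_s": time; "q": joint angles; "qvel": joint speeds; "joint_efforts": joint torques, N m; "position": TCP position; "tool_rot": TCP orientation; "ft_force": force on the tool from outside, world axes, zero at the start; "wrist_torque": the same for the moment, N m; "grip_width": finger opening in m; "gripper_force": force on a finger pad.
Only numpy, scipy, OpenCV 4.12 (cv2) and the standard library are available. Lean on these libraries where they do the work, as an engineer would, in place of code of your own. Each camera call takes 0.05 s, during which the arm holds its last target. There are 200 camera calls.

## Working session

There is one attempt and no reset: what is moved stays moved. The work goes in short steps, Python scripts to look and compute and a tool call to move; the robot and the scene stay as the last step left them, time stands still between calls to the robot, and variables do not carry over. Pictures are saved under pics/ and viewed, at most 10 in all, crops included, and the job is handed in when it is done.

Besides the shell and the picture viewer there is one more tool, called by a JSON object that holds its "method" and its "body", one argument or row to a line. drive_tool: Moves the arm, as the interface text tells. Its arguments: {"type":"object","properties":{"series":{"type":"array"},"newtons":{"type":"number"}},"required":["series"]}

```bash
mkdir -p pics
cat > h.py <<'E'
import numpy as np, cv2
from rig import env, viewer
def shot(n,f=None):
    d=viewer.get_image(n)
    if f: cv2.imwrite('pics/'+f,d['img'][:,:,::-1])
    return d
def world(d,u,v,z=None):
    """pinhole pixel -> world by depth, or on plane z"""
    K=np.array(d['camera_matrix']);R=cv2.Rodrigues(np.array(d['rvec'],float))[0];t=np.array(d['tvec'],float).ravel()
    r=np.linalg.inv(K)@[u,v,1.]
    c=-R.T@t
    if z is None: return R.T@(r*d['depth'][int(v),int(u)]-t)
    w=R.T@r
    return c+w*(z-c[2])/w[2]
E
python3 - <<'E'
from h import *
for n in('top','side'):
    d=shot(n,n+'0.png'); R=cv2.Rodrigues(np.array(d['rvec'],float))[0]
    print(n,d['camera_matrix'],-R.T@np.ravel(d['tvec']),R[2])
s=env.observe();print(s['position'],s['tool_rot'],s['time_s'],s['ft_force'],s['grip_width'])
E
```

```text
top [[451.31648757   0.         322.42334291]
 [  0.         451.31648757 241.78645314]
 [  0.           0.           1.        ]] [0.51600497 0.04815706 0.98641431] [ 0.06352736 -0.02357132 -0.99770169]
side [[456.69591129   0.         324.37168325]
 [  0.         456.69591129 237.14255794]
 [  0.           0.           1.        ]] [0.26355463 0.68710021 0.51973409] [ 0.39311817 -0.79226152 -0.46666882]
[0.17746375 0.52030031 0.23078318] [[-9.46417396e-01  3.22945284e-01 -6.75488467e-04]
 [ 3.22945878e-01  9.46416741e-01 -1.14532506e-03]
 [ 2.69416267e-04 -1.30210177e-03 -9.99999116e-01]] 0.1 [-0.41102585  0.60568274 -0.66916424] 0.08564224862389018
```

View pics/top0.png

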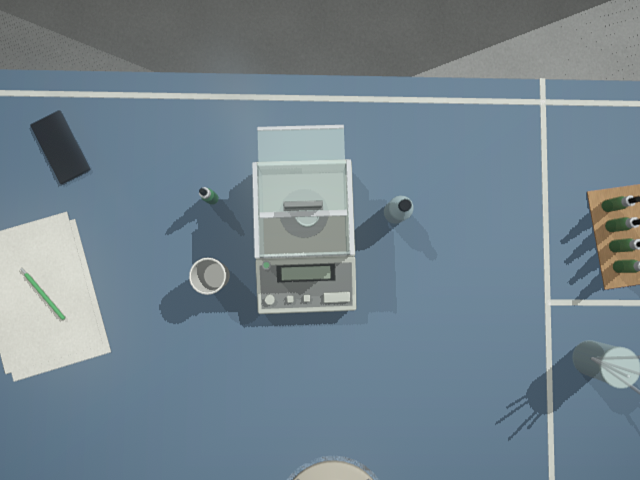

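View pics/side0.png

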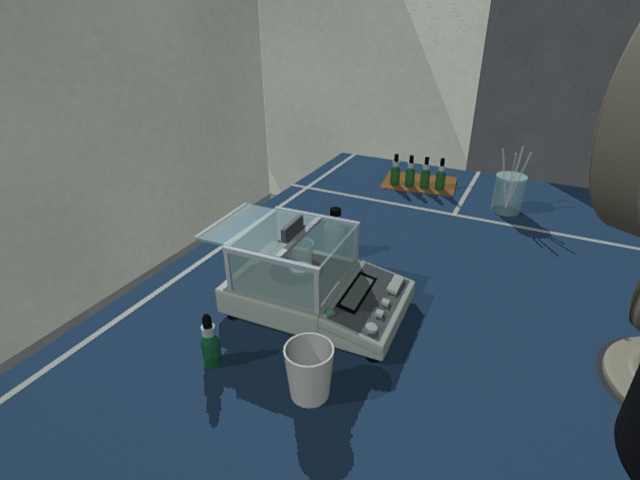

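The top view shows the balance facing the robot: ON at about (270,300), unit (290,300), print (307,299), TARE (337,298) and the handle at about (303,205). In the side view ON is at about (371,328), TARE (396,285) and the handle (292,229). Next I'll segment and triangulate.

Run:
```python
from h import *
T=shot('top');S=shot('side')
def blobs(d,box,lo,hi,amin):
    x0,y0,x1,y1=box; g=cv2.cvtColor(d['img'],cv2.COLOR_RGB2GRAY)[y0:y1,x0:x1]
    m=((g>=lo)&(g<=hi)).astype(np.uint8)
    n,l,s,c=cv2.connectedComponentsWithStats(m,connectivity=4)
    return [(c[i]+[x0,y0],s[i,2:5]) for i in range(1,n) if s[i,4]>amin]
for lo in (150,170): 
  print('top',lo,[(np.round(c,1).tolist(),s.tolist()) for c,s in blobs(T,(260,290,353,306),lo,255,8)])
  print('side',lo,[(np.round(c,1).tolist(),s.tolist()) for c,s in blobs(S,(355,268,408,338),lo,255,8)])
print('handle top',[(np.round(c,1).tolist(),s.tolist()) for c,s in blobs(T,(275,192,330,218),0,125,20)])
print('handle side',[(np.round(c,1).tolist(),s.tolist()) for c,s in blobs(S,(275,208,310,250),0,110,20)])
for u,v in((270,300),(290,299.5),(307,299),(337,298)): print(u,v,world(T,u,v),world(T,u,v,.056))
for u,v in((303,205),(288,205),(319,205)): print('h',world(T,u,v),world(T,u,v,.172))
for u,v in((371,328),(396,285)): print('s',world(S,u,v),world(S,u,v,.056))
a=cv2.resize(T['img'][115:320,230:430],None,fx=2.9,fy=2.9,interpolation=3)[:,:400]
b=cv2.resize(S['img'][190:350,270:420],None,fx=2.6,fy=3.7,interpolation=3)[:594]
cv2.imwrite('pics/c.png',np.hstack([a[:590],b[:590]])[:,:,::-1])
```

```text
top 150 [([351.5, 299.0], [5, 16, 20]), ([336.6, 296.7], [26, 11, 256]), ([260.2, 299.6], [2, 13, 16]), ([269.6, 299.1], [10, 11, 84]), ([289.9, 298.3], [7, 8, 49]), ([306.5, 298.0], [6, 7, 42])]
side 150 [([395.1, 282.5], [16, 18, 150]), ([395.1, 314.6], [26, 50, 201]), ([384.9, 300.4], [7, 5, 21]), ([379.1, 311.5], [7, 5, 22]), ([371.1, 326.0], [11, 7, 60]), ([362.6, 335.9], [9, 4, 14])]
top 170 [([336.5, 296.6], [26, 10, 235]), ([260.0, 299.0], [1, 13, 13]), ([269.3, 299.2], [10, 9, 70]), ([306.5, 297.5], [6, 6, 36]), ([289.7, 298.4], [6, 6, 33])]
side 170 []
handle top [([301.9, 207.8], [38, 5, 153])]
handle side [([302.7, 208.9], [18, 4, 41]), ([294.4, 232.8], [32, 35, 524])]
270 300 [0.45489681 0.13250682 0.05451493] [0.45499419 0.1323724  0.056     ]
290 299.5 [0.45633851 0.09152569 0.0569064 ] [0.45628033 0.09156798 0.056     ]
307 299 [0.45726763 0.05685177 0.05184898] [0.45752852 0.05681315 0.056     ]
337 298 [ 0.45997076 -0.00468869  0.0558947 ] [ 0.4599771  -0.00468271  0.056     ]
h [0.63466064 0.06477574 0.17063999] [0.63446283 0.06474804 0.172     ]
h [0.63411921 0.09193715 0.17217749] [0.63414496 0.09194669 0.172     ]
h [0.6351487  0.03565134 0.16962628] [0.63480245 0.03568768 0.172     ]
s [0.452956   0.13860968 0.05245901] [0.45152073 0.14276611 0.056     ]
s [0.45606086 0.00512429 0.05337123] [0.45497575 0.00896842 0.056     ]
```

View pics/c.png

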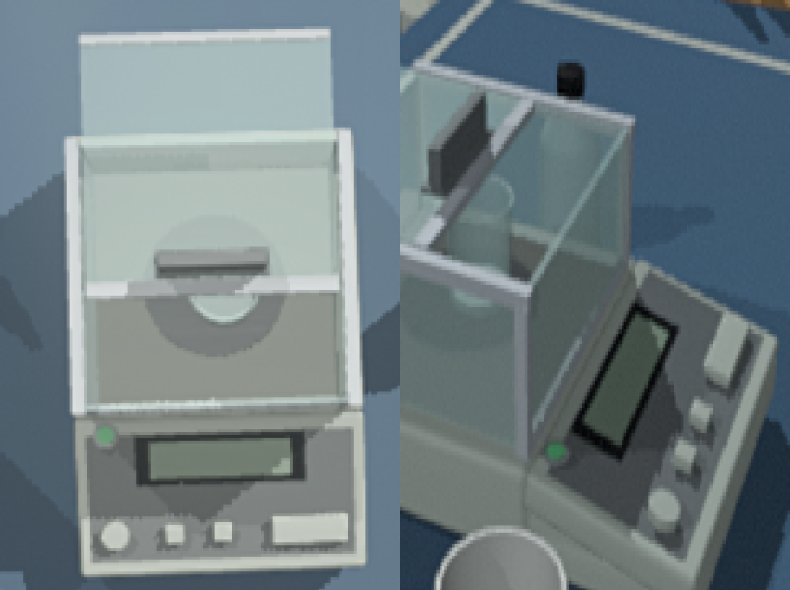

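The crop confirms the layout: round ON key at the left, TARE bar at the right, and the handle strip's rear edge at about row 201 of the top view. Next I'll triangulate from blob centres and work out the approach.

```bash
cat >> h.py <<'E'
def P(d):
    R=cv2.Rodrigues(np.array(d['rvec'],float))[0]
    return np.array(d['camera_matrix'])@np.c_[R,np.ravel(d['tvec'])]
def tri(T,S,a,b):
    X=cv2.triangulatePoints(P(T),P(S),np.array(a,float),np.array(b,float)).ravel(); X=X[:3]/X[3]
    q=P(S)@np.r_[X,1]; return np.round(X,4), np.round(q[:2]/q[2]-b,1)
def totool(p):
    s=env.observe(); return np.array(s['tool_rot']).T@(np.array(p)-s['position'])
E
python3 - <<'E'
from h import *
T=shot('top');S=shot('side')
for n,a,b in(('on',(269.5,299.1),(371.1,326.3)),('unit',(289.8,298.3),(379.3,311.6)),('print',(306.5,297.8),(384.9,300.4)),('tare',(336.6,296.7),(395.1,282.5))):
    print(n,tri(T,S,a,b))
# handle: top-face ends (left,right) in both views
k=lambda x,y:(270+(x-400)/2.6,190+y/3.7)
print('hl',tri(T,S,(284,204),k(432,152)),'hr',tri(T,S,(322.4,203.5),k(484,96)))
D=[world(T,u,v) for v in range(201,206) for u in range(288,319,3)]
D=np.array(D);D=D[D[:,2]>.16];print('handle depth pts',np.median(D,0),D[:,0].min(),D[:,0].max())
on=[.457,.132,.13];print('to ON',totool(on))
E
```

```text
on (array([0.4557, 0.1335, 0.0513]), array([-0.6, -0. ]))
unit (array([0.4574, 0.0918, 0.0516]), array([-0.7, -0. ]))
print (array([0.4592, 0.0577, 0.052 ]), array([-0.3, -0. ]))
tare (array([ 0.4616, -0.0043,  0.0516]), array([-0.4,  0. ]))
hl (array([0.636 , 0.0992, 0.1663]), array([-0.5, -0.1])) hr (array([0.6371, 0.0286, 0.1649]), array([-0.9, -0.1]))
handle depth pts [0.63811419 0.06477236 0.17188227] 0.63399055771764 0.642557242764776
to ON [-0.38993693 -0.27736341  0.10117563]
```

{"method": "drive_tool", "body": {
  "series": [
    [[-0.02,-0.014,0],-1,0],
    [[-0.05,-0.035,0],-3,0],
    [[-0.08,-0.056,0],-5,0],
    [[-0.11,-0.078,0],-7,0],
    [[-0.14,-0.1,0],-9,0],
    [[-0.17,-0.121,0],-11,0],
    [[-0.2,-0.142,0],-13,0],
    [[-0.23,-0.163,0],-15,0],
    [[-0.26,-0.185,0.01],-17,0],
    [[-0.29,-0.206,0.02],-19,0],
    [[-0.32,-0.228,0.035],-21,0],
    [[-0.345,-0.245,0.05],-21,0],
    [[-0.365,-0.26,0.065],-21,0],
    [[-0.38,-0.27,0.08],-21,0],
    [[-0.39,-0.277,0.09],-21,0],
    [[-0.39,-0.277,0.09],-21,0],
    [[-0.39,-0.277,0.09],-21,0],
    [[-0.39,-0.277,0.09],-21,0]
  ],
  "newtons": 20
}}

```text
time_s: 2.1
position: [0.457, 0.1331, 0.142]
tool_rot: [[-0.999, -0.039, 0.001], [-0.039, 0.999, 0.0], [-0.001, 0.0, -1.0]]
ft_force: [-0.3, 0.1, -0.7]
grip_width: 0.0001
gripper_force: 0.0
```

Run:
```python
from h import *
s=env.observe();print(s['time_s'],s['position'],np.round(s['tool_rot'],3),s['ft_force'],s['grip_width'])
d=shot('wrist','w1.png');print(d['camera_matrix'])
R=cv2.Rodrigues(np.array(d['rvec'],float))[0];print(-R.T@np.ravel(d['tvec']),R)
X=np.array([[.4557,.1335,.0545],[.4574,.0918,.0545],[.4592,.0577,.0545],[.4616,-.0043,.0545],[.638,.064,.172]])
K=np.array(d['camera_matrix'])
print(cv2.fisheye.projectPoints(X[:,None],np.array(d['rvec'],float).reshape(3,1),np.array(d['tvec'],float).reshape(3,1),K,np.zeros(4))[0][:,0])
print(totool([.4557,.1335,.056]))
```

```text
2.1 [0.45704593 0.13314852 0.14201705] [[-0.999 -0.039  0.001]
 [-0.039  0.999  0.   ]
 [-0.001  0.    -1.   ]] [-0.26077518  0.05349032 -0.70136736] 0.00014290426253701205
[[371.64829954   0.         322.20486135]
 [  0.         371.64829954 241.59805268]
 [  0.           0.           1.        ]]
[0.38100288 0.13112416 0.28470541] [[-0.03840641  0.99926139  0.00127683]
 [ 0.95440362  0.0363037   0.29630352]
 [ 0.29603831  0.01259857 -0.95509298]]
[[320.99376363 246.46088402]
 [257.5612402  246.57731014]
 [208.23098488 247.18081565]
 [128.7966712  246.88957612]
 [208.68394983 550.02964801]]
[0.00148395 0.00039621 0.08604456]
```

View pics/w1.png

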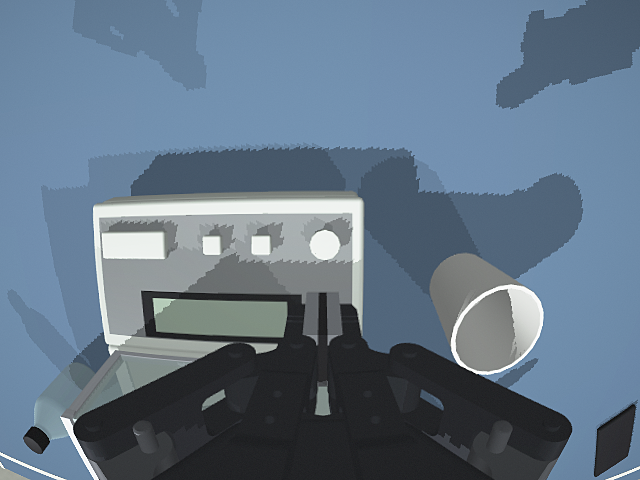

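The wrist view shows ON at (324,244), unit (261,244), print (212,245) and TARE (134,244). All are within about 3 px (2 mm) of the prediction, so I'll descend.

{"method": "drive_tool", "body": {
  "series": [
    [[0.001,0.001,0.02],0,0],
    [[0.002,0.001,0.04],0,0],
    [[0.002,0.001,0.06],0,0],
    [[0.002,0.001,0.072],0,0],
    [[0.002,0.001,0.078],0,0],
    [[0.002,0.001,0.08],0,0],
    [[0.002,0.001,0.082],0,0],
    [[0.002,0.001,0.083],0,0],
    [[0.002,0.001,0.084],0,0],
    [[0.002,0.001,0.084],0,0]
  ]
}}

```text
time_s: 3.15
position: [0.4553, 0.1333, 0.0575]
tool_rot: [[-0.999, -0.038, 0.0], [-0.038, 0.999, 0.0], [-0.0, 0.0, -1.0]]
ft_force: [-0.1, 0.6, -0.1]
grip_width: -0.0001
gripper_force: 0.0
```

{"method": "drive_tool", "body": {
  "series": [
    [[0,0,0.001],0,0],
    [[0,0,0.002],0,0],
    [[0,0,0.002],0,0]
  ]
}}

```text
time_s: 3.45
position: [0.4556, 0.1333, 0.0555]
tool_rot: [[-0.999, -0.038, 0.001], [-0.038, 0.999, 0.0], [-0.001, 0.0, -1.0]]
ft_force: [-0.6, -0.7, 2.4]
grip_width: -0.0002
gripper_force: 1.2
```

{"method": "drive_tool", "body": {
  "series": [
    [[0,0,0.001],0,0],
    [[0,0,0.002],0,0],
    [[0,0,0.003],0,0],
    [[0,0,0.003],0,0]
  ]
}}

```text
time_s: 3.85
position: [0.4556, 0.1334, 0.0524]
tool_rot: [[-0.999, -0.038, 0.001], [-0.038, 0.999, 0.0], [-0.001, -0.0, -1.0]]
ft_force: [2.1, 0.3, 4.5]
grip_width: -0.0001
gripper_force: 2.1
```

{"method": "drive_tool", "body": {
  "series": [
    [[0,0,0.001],0,0],
    [[0,0,0.001],0,0],
    [[0,0,0.001],0,0]
  ]
}}

```text
time_s: 4.15
position: [0.4557, 0.1333, 0.0521]
tool_rot: [[-0.999, -0.038, 0.002], [-0.038, 0.999, -0.0], [-0.002, -0.0, -1.0]]
ft_force: [0.2, -0.1, 12.2]
grip_width: -0.0004
gripper_force: 5.9
```

{"method": "drive_tool", "body": {
  "series": [
    [[0,0,0.001],0,0],
    [[0,0,0.001],0,0],
    [[0,0,0.001],0,0]
  ]
}}

```text
time_s: 4.45
position: [0.4558, 0.1334, 0.0518]
tool_rot: [[-0.999, -0.038, 0.003], [-0.038, 0.999, -0.0], [-0.003, -0.0, -1.0]]
ft_force: [-3.2, -1.5, 21.7]
grip_width: -0.0001
gripper_force: 10.6
```

ON bottomed out: z has stalled at 0.052 and the force is rising. I'll release it and go behind the handle.

{"method": "drive_tool", "body": {
  "series": [
    [[0,0,-0.004],0,0],
    [[0,0,-0.02],0,0],
    [[0,0,-0.05],0,0],
    [[0,0,-0.085],0,0],
    [[0,0,-0.12],0,0],
    [[0,0,-0.145],0,0],
    [[-0.01,-0.003,-0.155],0,0],
    [[-0.035,-0.012,-0.155],0,0],
    [[-0.065,-0.022,-0.155],0,0],
    [[-0.1,-0.034,-0.155],0,0],
    [[-0.135,-0.047,-0.155],0,0],
    [[-0.17,-0.06,-0.155],0,0],
    [[-0.195,-0.068,-0.155],0,0],
    [[-0.21,-0.073,-0.155],0,0],
    [[-0.215,-0.075,-0.155],0,0],
    [[-0.215,-0.075,-0.155],0,0],
    [[-0.215,-0.075,-0.155],0,0]
  ]
}}

```text
time_s: 6.15
position: [0.672, 0.0669, 0.2052]
tool_rot: [[-0.999, -0.038, -0.001], [-0.038, 0.999, 0.0], [0.001, 0.0, -1.0]]
ft_force: [0.6, 0.7, 0.8]
grip_width: -0.0001
gripper_force: 0.0
```

Run:
```python
from h import *
s=env.observe();print(s['time_s'],s['position'])
w=shot('wrist','w2.png');S=shot('side','s2.png')
cv2.imwrite('pics/c2.png',np.hstack([w['img'][60:480,120:520],S['img'][60:480,130:530]])[:,:,::-1])
X=np.array([[.638,.065,.172],[.643,.065,.172],[.643,.065,.148]])
print(cv2.fisheye.projectPoints(X[:,None],np.array(w['rvec'],float).reshape(3,1),np.array(w['tvec'],float).reshape(3,1),np.array(w['camera_matrix']),np.zeros(4))[0][:,0])
```

```text
6.15 [0.67204434 0.06689743 0.20516401]
[[318.65492869 217.03407508]
 [318.29471851 226.95882749]
 [318.67843465 215.82689967]]
```

View pics/c2.png

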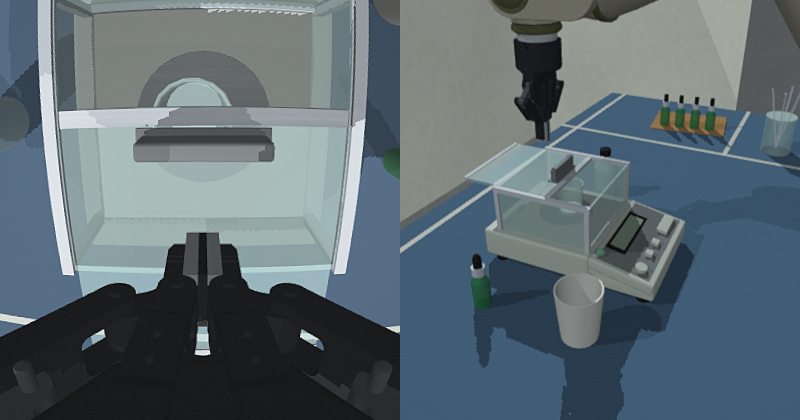

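The handle's top face is centred at about (324,212) in the wrist image, so it is 2–3 mm nearer the front than predicted. The fingertips have about 20 mm clearance behind it. I'll lower them and push.

{"method": "drive_tool", "body": {
  "series": [
    [[0,0,0.015],0,0],
    [[0,0,0.03],0,0],
    [[0,0,0.042],0,0],
    [[0,0,0.047],0,0],
    [[0,0,0.047],0,0],
    [[0,0,0.047],0,0]
  ]
}}

```text
time_s: 6.85
position: [0.6731, 0.0665, 0.159]
tool_rot: [[-0.999, -0.038, 0.001], [-0.038, 0.999, -0.0], [-0.001, -0.0, -1.0]]
ft_force: [0.4, 0.1, 0.3]
grip_width: 0.0001
gripper_force: 0.0
```

{"method": "drive_tool", "body": {
  "series": [
    [[0.005,0,0],0,0],
    [[0.01,0,0],0,0],
    [[0.014,0,0],0,0],
    [[0.017,0,0],0,0],
    [[0.02,0,0],0,0],
    [[0.023,0,0],0,0],
    [[0.026,0,0],0,0],
    [[0.03,0,0],0,0]
  ]
}}

```text
time_s: 7.65
position: [0.643, 0.0653, 0.1585]
tool_rot: [[-0.999, -0.038, 0.001], [-0.038, 0.999, -0.0], [-0.001, -0.0, -1.0]]
ft_force: [1.8, 0.8, 0.6]
grip_width: -0.0002
gripper_force: 0.9
```

{"method": "drive_tool", "body": {
  "series": [
    [[0.004,0,0],0,0],
    [[0.008,0,0],0,0],
    [[0.012,0,0],0,0],
    [[0.016,0,0],0,0],
    [[0.02,0,0],0,0],
    [[0.024,0,0],0,0],
    [[0.028,0,0],0,0],
    [[0.032,0,0],0,0],
    [[0.036,0,0],0,0],
    [[0.04,0,0],0,0],
    [[0.043,0,0],0,0],
    [[0.046,0,0],0,0],
    [[0.048,0,0],0,0],
    [[0.05,0,0],0,0]
  ]
}}

```text
time_s: 9.05
position: [0.5928, 0.0635, 0.1583]
tool_rot: [[-0.999, -0.038, -0.0], [-0.038, 0.999, -0.0], [0.0, -0.0, -1.0]]
ft_force: [2.1, -1.9, -0.1]
grip_width: 0.0
gripper_force: 0.8
```

{"method": "drive_tool", "body": {
  "series": [
    [[0.001,0,0],0,0],
    [[0.002,0,0],0,0],
    [[0.003,0,0],0,0],
    [[0.004,0,0],0,0],
    [[0.005,0,0],0,0],
    [[0.006,0,0],0,0]
  ]
}}

```text
time_s: 9.65
position: [0.5869, 0.0632, 0.1583]
tool_rot: [[-0.999, -0.038, -0.0], [-0.038, 0.999, -0.0], [0.0, -0.0, -1.0]]
ft_force: [1.5, -1.2, -0.4]
grip_width: -0.0001
gripper_force: 0.8
```

{"method": "drive_tool", "body": {
  "series": [
    [[0.001,0,0],0,0],
    [[0.002,0,0],0,0],
    [[0.003,0,0],0,0],
    [[0.004,0,0],0,0]
  ]
}}

```text
time_s: 10.05
position: [0.5829, 0.0631, 0.1583]
tool_rot: [[-0.999, -0.038, -0.0], [-0.038, 0.999, 0.0], [0.0, 0.0, -1.0]]
ft_force: [2.1, -1.6, 0.2]
grip_width: -0.0001
gripper_force: 0.8
```

{"method": "drive_tool", "body": {
  "series": [
    [[0.001,0,0],0,0],
    [[0.002,0,0],0,0],
    [[0.003,0,0],0,0],
    [[0.003,0,0],0,0]
  ]
}}

```text
time_s: 10.45
position: [0.5816, 0.063, 0.1584]
tool_rot: [[-0.999, -0.038, 0.005], [-0.038, 0.999, 0.0], [-0.005, 0.0, -1.0]]
ft_force: [9.5, -0.1, -4.1]
grip_width: -0.0001
gripper_force: 5.0
```

End stop reached at x=0.5816 (expected about 0.58), and the force jumped to 9.5 N. I'll back off, lift, and go above TARE.

{"method": "drive_tool", "body": {
  "series": [
    [[-0.004,0,0],0,0],
    [[-0.01,0,0],0,0],
    [[-0.01,0,-0.01],0,0],
    [[-0.01,0,-0.03],0,0],
    [[-0.01,0,-0.048],0,0],
    [[0,-0.005,-0.05],0,0],
    [[0.02,-0.015,-0.05],0,0],
    [[0.05,-0.03,-0.05],0,0],
    [[0.08,-0.045,-0.05],0,0],
    [[0.105,-0.057,-0.05],0,0],
    [[0.118,-0.063,-0.05],0,0],
    [[0.121,-0.0645,-0.035],0,0],
    [[0.121,-0.0645,-0.01],0,0],
    [[0.121,-0.0645,0.01],0,0],
    [[0.121,-0.0645,0.015],0,0],
    [[0.121,-0.0645,0.015],0,0]
  ]
}}

```text
time_s: 12.05
position: [0.4607, -0.006, 0.143]
tool_rot: [[-0.999, -0.038, -0.002], [-0.038, 0.999, 0.0], [0.002, 0.001, -1.0]]
ft_force: [-1.0, 0.5, -0.3]
grip_width: -0.0002
gripper_force: 0.0
```

Run:
```python
from h import *
s=env.observe();print(s['time_s'],s['position'])
w=shot('wrist','w3.png');S=shot('side','s3.png')
cv2.imwrite('pics/c3.png',np.hstack([w['img'][60:480,120:520],S['img'][60:480,130:530]])[:,:,::-1])
X=np.array([[.4557,.1335,.0545],[.4616,-.0043,.0545]])
print(cv2.fisheye.projectPoints(X[:,None],np.array(w['rvec'],float).reshape(3,1),np.array(w['tvec'],float).reshape(3,1),np.array(w['camera_matrix']),np.zeros(4))[0][:,0])
```

```text
12.05 [ 0.46072781 -0.00598888  0.14299467]
[[514.09817114 247.84753951]
 [322.85364592 249.66789145]]
```

View pics/c3.png

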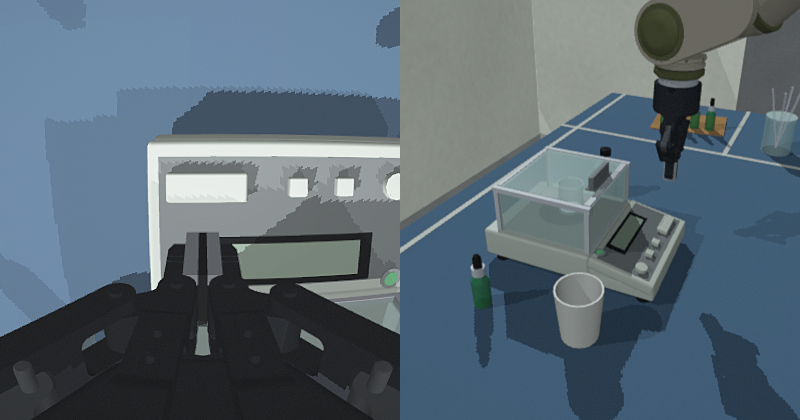

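The side view shows the glass top flush shut with everything else in place. TARE is centred at about (326,247) in the wrist view, directly under the fingers to within 4 mm along a 54 mm bar. I'll press it.

{"method": "drive_tool", "body": {
  "series": [
    [[0,0.002,0.02],0,0],
    [[0,0.002,0.045],0,0],
    [[0,0.002,0.065],0,0],
    [[0,0.002,0.076],0,0],
    [[0,0.002,0.081],0,0],
    [[0,0.002,0.084],0,0],
    [[0,0.002,0.085],0,0],
    [[0,0.002,0.086],0,0],
    [[0,0.002,0.087],0,0],
    [[0,0.002,0.088],0,0],
    [[0,0.002,0.089],0,0],
    [[0,0.002,0.09],0,0],
    [[0,0.002,0.09],0,0]
  ]
}}

```text
time_s: 13.45
position: [0.4619, -0.0041, 0.0535]
tool_rot: [[-0.999, -0.038, 0.001], [-0.038, 0.999, -0.0], [-0.001, -0.0, -1.0]]
ft_force: [1.3, -0.1, 3.9]
grip_width: -0.0003
gripper_force: 1.8
```

{"method": "drive_tool", "body": {
  "series": [
    [[0,0,0.001],0,0],
    [[0,0,0.002],0,0],
    [[0,0,0.002],0,0]
  ]
}}

```text
time_s: 13.75
position: [0.462, -0.0042, 0.0522]
tool_rot: [[-0.999, -0.038, 0.002], [-0.038, 0.999, -0.001], [-0.002, -0.001, -1.0]]
ft_force: [-0.2, 1.2, 13.1]
grip_width: 0.0001
gripper_force: 6.8
```

{"method": "drive_tool", "body": {
  "series": [
    [[0,0,0.001],0,0],
    [[0,0,0.001],0,0],
    [[0,0,0.001],0,0]
  ]
}}

```text
time_s: 14.05
position: [0.4621, -0.0042, 0.0519]
tool_rot: [[-0.999, -0.038, 0.003], [-0.038, 0.999, -0.001], [-0.003, -0.001, -1.0]]
ft_force: [-2.4, 0.5, 22.9]
grip_width: 0.0
gripper_force: 11.8
```

TARE is fully down. I'll lift clear.

{"method": "drive_tool", "body": {
  "series": [
    [[0,0,-0.004],0,0],
    [[0,0,-0.02],0,0],
    [[0,0,-0.05],0,0],
    [[0,0,-0.085],0,0],
    [[0,0,-0.12],0,0],
    [[0,0,-0.145],0,0],
    [[0,0,-0.15],0,0],
    [[0,0,-0.15],0,0],
    [[0,0,-0.15],0,0]
  ]
}}

```text
time_s: 14.95
position: [0.4606, -0.0038, 0.1988]
tool_rot: [[-0.999, -0.038, -0.003], [-0.038, 0.999, 0.001], [0.003, 0.001, -1.0]]
ft_force: [0.4, 0.6, -0.9]
grip_width: 0.0002
gripper_force: 0.0
```

Run:
```python
from h import *
shot('side','s4.png');shot('wrist','w4.png')
a=cv2.imread('pics/s3.png').astype(int);b=cv2.imread('pics/s4.png').astype(int)
m=(abs(a-b).max(2)>40);print('shield region change',m[190:300,215:345].sum(),'objects',m[290:420,190:340].sum())
s=env.observe();print(s['time_s'],s['position'],s['ft_force'])
cv2.imwrite('pics/s4c.png',cv2.imread('pics/s4.png')[60:480,130:530])
```

```text
shield region change 0 objects 0
15.05 [ 0.46079707 -0.00389816  0.19889914] [ 0.54735981 -0.06920544  0.24250203]
```

View pics/s4c.png

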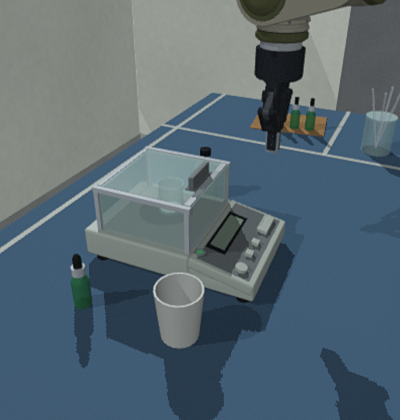

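The top is shut, the keys are up, the other objects haven't moved, and the arm is clear. I'm handing the job in.

```bash
python3 -c "
from rig import env
print(env.close_job())"
```

```text
the job is handed in; nothing more can be done
None
```

I pressed ON fully down and released it, pushed the shield top to its end stop, then pressed TARE fully down and released it; nothing else was touched, and the job was handed in at about 15 s of robot time (no verdict was returned).

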